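Free a seized bench air tap and shut it

TASK

One of the two compressed-air taps on the lab bench, the one whose handle stands slantwise, has seized half open. Rock its handle back and forth in small arcs, reversing gently each time it binds so that the stem is not overstrained, until it breaks free; then turn it fully open to its stop once, turn it back fully shut to its other stop, and let go. Leave the other tap, the test-tube rack, the jar and the spectacles as they are.

Things in the scene. Friction and masses are not known exactly. Their poses are not given: they have to be found in the camera images.
- tap: the seized tap: an upright aluminium column 40 mm across and 70 mm tall on a 64 mm steel flange fixed to the bench, crusted white round its neck, with a level hose nozzle 17 mm across that sticks out 78 mm along the body's -x at 45 mm height. Origin: centre of the flange's underside, on the handle's upright turning axis. z is up
- tap_grip (a point): middle of the seized tap's black bar handle, on the turning axis, 108 mm above the bench. The bar is 62 mm long, 12 mm thick and 32 mm tall, from 90 to 122 mm above the bench, and only a hub and neck 16 mm across lie under it down to 70 mm. This point's y axis runs along the bar's length, its x axis across the 12 mm thickness, z is up
- tap_end (a point): top edge of the end of the seized tap's bar handle, 31 mm from the turning axis, 122 mm above the bench: the end that lies along the tap body's +y when the tap is shut and along its -x, over the nozzle, when fully open
- tap_valve (a joint): angle of the seized tap's valve, rad, growing counterclockwise seen from above: 0 is fully shut (stop; bar square across the nozzle), 1.57 fully open (stop; bar in line with the nozzle). It starts seized near 0.8; anywhere below 0.4 or above 1.2 it is free for good. Moving drag is about 0.05 N m, seized or free
- tap_neck (a point): crusted neck under the handle, on the turning axis, 70 mm above the bench. Seized, the valve moves only 0.02 to 0.40 rad to either side of its start, unevenly and not known, then binds hard. Turning until it binds on one side, then back until it binds on the other, loosens it; after 3 to 5 bindings on alternating sides it is free. Pushing harder, or again on the same side, does not help
- tap_handle (a joint): wind-up of the springy stem between the seized tap's valve and its handle, rad, counterclockwise positive; the handle's angle is tap_valve plus this. 0 is unloaded; the stem is a spring of 6 N m per rad, so 0.04 means a torque of about 0.25 N m, which is plenty to bind it. The stem breaks beyond 0.10 either way (0.6 N m)
- tap2: the other, healthy tap, of the same shape and size but clean-necked and shut, fixed to the bench. Origin: centre of the flange's underside
- tap2_valve (a joint): angle of the other tap's handle, rad: 0 shut, as it starts, 1.57 open; it turns easily
- rack: white test-tube rack 66 x 150 mm with eight glass tubes up to 122 mm tall, loose; origin: centre of its underside
- bottle: amber jar with a white cap, 56 mm across and 100 mm tall, loose; origin: centre of its underside
- spectacles: folded-open spectacles, 118 mm wide, 135 mm deep along their +x, 37 mm tall, loose; origin: on the bench under the bridge

How it is judged:
On the way:
1. the seized tap has broken free and been turned fully open (value of joint tap_valve above 1.45 rad), for 0.1 s.
At the end, for the whole second after the job is handed in: the seized tap's valve, having been fully open once (above 1.45 rad), is shut to within 0.10 rad and at rest, and the other tap is still shut within 0.10 rad (value of joint each of tap_valve, tap2_valve below 0.1 rad and velocity of joint tap_valve below 0.05 rad/s); the robot touches nothing.
It fails at once if the seized tap's stem is wound up beyond 0.10 rad (0.6 N m) and breaks (value of joint tap_handle above 0.1 rad or value of joint tap_handle below -0.1 rad).
It fails at once if the other tap is turned by more than 0.15 rad (value of joint tap2_valve above 0.15 rad).
It fails at once if the rack, the jar or the spectacles are shifted by more than 20 mm (distance of any of rack, bottle, spectacles from where it was at the start of the episode above 0.02 m).
It also fails if it takes over 64 s, if anything falls off the work surface, if the arm or the gripper's body presses on something with over 40 N, if the wrist force passes 120 N, or if a joint passes its speed limit or range.

ROBOT

A 7-joint arm with a two-finger parallel gripper is mounted at the origin on the work surface. World frame = base frame: x ahead of the robot, y to its left, z up, the work surface at z = 0. Lengths are in m, angles in rad, forces in N, time in s.
With the tool pointing down it reaches from about 0.425 to 0.925 m from the base axis. Payload 6.8 kg.
Tool frame: the origin (TCP) lies midway between the tips of the shut fingers; the grasp point (between the pads) lies 19 mm behind it; z points along the fingers, y is the direction in which the jaws open and shut (so a half turn about z gives the same grasp; the last joint's range is limited). The gripper opens to 85 mm and grips with 20 to 120 N. Pads are 22 mm wide; open, the fingers measure 114 mm over their backs; the gripper's body (76 mm by 85 mm) begins 54 mm behind the grasp point. The pads swing forward as they close: fully open they stand 13 mm farther back than shut.
Start: joints at [1.173, 0.477, 0.022, 1.555, -0.011, 1.109, -0.083], TCP at [0.193, -0.647, 0.231] pointing down, gripper open.
Joint ranges: [-2.96, 2.96], [-0.34, 2.1], [-1.41, 1.46], [0.24, 2.44], [-1.37, 4.51], [0.17, 1.92], [-2.96, 2.96]. Speed limits (rad/s): [2.39, 2.39, 3.14, 3.14, 3.14, 3.14, 3.14].

INTERFACE

Orientations are given as a unit quaternion [w, x, y, z].
In Python, from station import readout, eyes, ticket gives the robot as it stands. The module is installed in compiled form; this text tells all that it offers.
- The arm moves only by the shell command python3 -m crank 'ROWS' [FORCE]. ROWS is JSON, a list of rows, each an object of numbers: "jaw": the opening in per cent of the stroke, from 0 (shut) to 100 (fully open); "x", "y", "z": the shift along the tool's x, y, z in mm; "ax", "ay", "az": the turn, a rotation vector about the tool's x, y, z in degrees. In form: [{"jaw": .., "x": .., "y": .., "z": .., "ax": .., "ay": .., "az": ..}, ...]. A call has 1 to 12 rows; each row shifts and turns the commanded pose from where the row before left it, along the tool's axes as they then stand; what a row does not reach is not made up. A row lasts 1/8 s, in which the tool goes at most 62.5 mm and 10.7 degrees, less where a joint would pass 70% of its speed; a pose out of reach is approached as far as the arm can. A call with a gripper value outside its range is refused whole. The fingers move at their own pace and stop on an object; FORCE is the grip in N (left out, the last holds). Time passes only in rows, so rows that do not move let the fingers close. It gives the time, the measured TCP pose, the force and the opening at its end, in the units of the state.
- readout.get_obs(): the state, without advancing time (a new reading comes with each control period).
- eyes.read_camera(name): name is "scene" or "top" or "wrist"; returns (picture, depth): 384x512x3 uint8, red, green, blue; 384x512 float32, m along the optical axis (not along the pixel's ray), 0 where there is no reading.
- eyes.calibration(name): a dict with "fx", "fy", "cx", "cy" (pixels), "R" (3x3) and "t" (3): a world point X has camera coordinates R X + t. Camera axes: x right, y down, z forward; pixel columns grow to the right and rows downward; lengths in m; the calibration is good to about 2 mm. A picture is of the moment at which its call begins: read the wrist's pose just before it. calibration takes no time and is no camera call; for the wrist camera it gives the pose at the moment of the call.
- ticket.hand_in(): hands the job in, once; it reports no verdict.
The state is a dict: "t": time; "q": joint angles; "joint_vel": joint speeds; "joint_torque": joint torques, N m; "eef_pos": TCP position; "tool_rot": TCP orientation; "contact_force": force on the tool from outside, world axes, zero at the start; "torque": the same for the moment, N m; "gripper_width": opening from 0.0 (shut) to 1.0 (fully open).
Only numpy, scipy, OpenCV 4.12 (cv2) and the standard library are available. Lean on these libraries where they do the work, as an engineer would, in place of code of your own. Each camera call takes 0.05 s, during which the arm holds its last target. There are 200 camera calls.

## Working session

There is one attempt and no reset: what is moved stays moved. The work goes in short steps, Python scripts to look and compute and a shell command to move; the robot and the scene stay as the last step left them, time stands still between calls to the robot, and variables do not carry over. Pictures are saved under pics/ and viewed, about 8 in all and at most 12, crops included, and the job is handed in when it is done.

```bash
mkdir -p pics; python3 - <<'E'
from station import readout, eyes
import cv2,numpy as np
print(readout.get_obs())
ims=[]
for n in ("scene","top"):
    p,d=eyes.read_camera(n); c=eyes.calibration(n)
    print(n,c)
    np.savez(f"{n}.npz",p=p,d=d,**{k:np.array(v) for k,v in c.items()})
    cv2.imwrite(f"pics/{n}0.png",cv2.resize(p[...,::-1],(768,576)))
E
```

```text
{'t': 0.0, 'q': array([ 1.1728619 ,  0.47778652,  0.02234606,  1.55646932, -0.01153757,
        1.10931085, -0.08310807]), 'joint_vel': array([-0.00071207, -0.00014425,  0.00170282,  0.00131897, -0.00083775,
        0.00015861,  0.00157953]), 'joint_torque': array([-1.73282137e-04, -5.96441174e+01,  1.60821129e+00, -2.81191742e+01,
        1.24190966e-02,  9.27463872e-03, -2.79118893e-06]), 'eef_pos': array([ 0.19272871, -0.64626843,  0.2303274 ]), 'tool_rot': array([-9.04252093e-04,  9.89518096e-01,  1.44405977e-01, -1.85852607e-04]), 'contact_force': array([-0.68166842, -0.00407977, -0.56144154]), 'torque': array([-0.01448717,  0.05619351, -0.00711794]), 'gripper_width': 0.9987548197025485}
scene {'fx': 383.55219055864546, 'fy': 383.55219055864546, 'cx': 246.97236048755042, 'cy': 191.65998620362694, 'R': array([[ 0.83395087,  0.55174326,  0.01026264],
       [ 0.35843496, -0.52744105, -0.77027938],
       [-0.41958352,  0.64605364, -0.637624  ]]), 't': array([-0.49300776, -0.17604375,  1.38401556])}
top {'fx': 432.3726865522474, 'fy': 432.3726865522474, 'cx': 254.45192858267194, 'cy': 187.72933453384167, 'R': array([[ 7.05026374e-04, -9.99951214e-01, -9.85254327e-03],
       [-9.99014359e-01, -2.67015909e-04, -4.43873807e-02],
       [ 4.43825844e-02,  9.87412648e-03, -9.98965809e-01]]), 't': array([-0.03083318,  0.62583578,  1.22595262])}
```

View pics/top0.png

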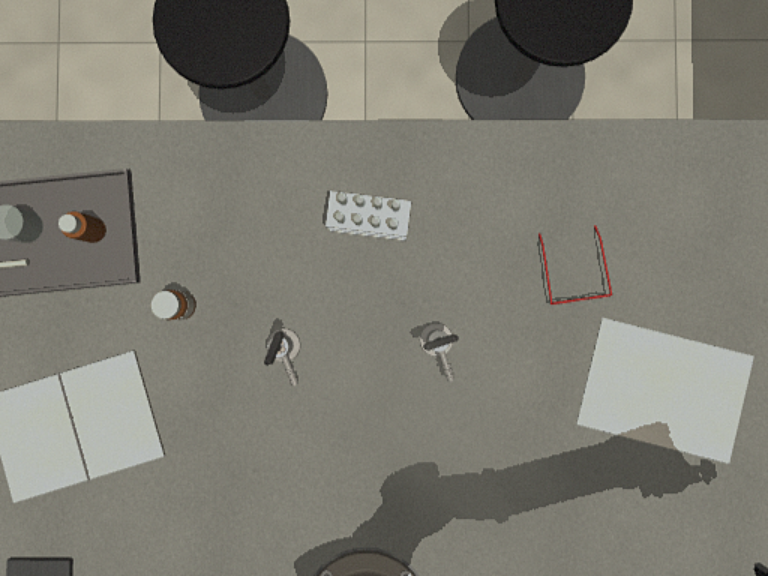

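View pics/scene0.png

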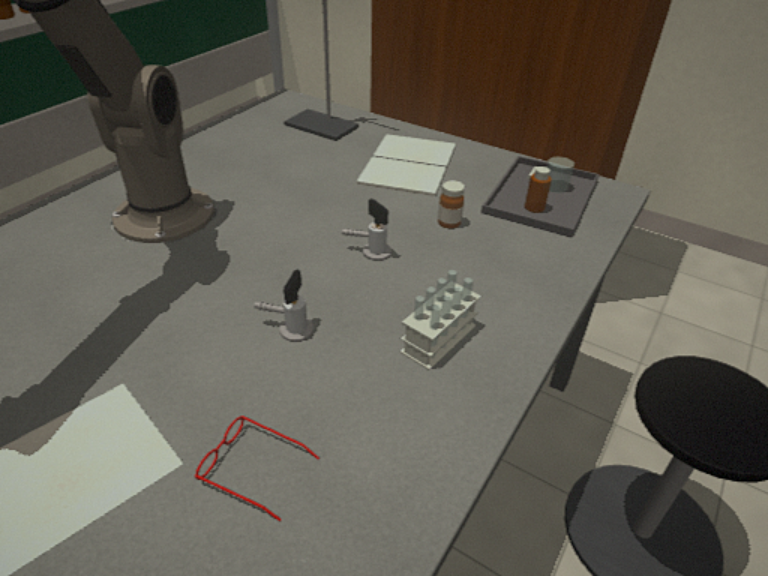

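The top view shows two taps. The left one, at about (283,346), has its bar slanted roughly 40° to its nozzle, so it is the seized one. The right one, at (438,342), has its bar square to the nozzle, so it is shut. The rack is at (368,215), the jar at (168,304) and the spectacles at (575,270), all well clear of the seized tap.

```bash
cat > loc.py <<'E'
import numpy as np
def cloud(p,d,c):
    v,u=np.mgrid[:d.shape[0],:d.shape[1]]
    P=np.stack([(u-c["cx"])/c["fx"]*d,(v-c["cy"])/c["fy"]*d,d],-1)
    return (P-c["t"])@c["R"], d>0
def pca(X):
    m=X[:,:2].mean(0); w,V=np.linalg.eigh(np.cov((X[:,:2]-m).T)); e=V[:,1]
    return m,np.degrees(np.arctan2(e[1],e[0]))
def report(W,ok,c0,r=.06,zoff=0):
    X=W[ok]; X=X[np.hypot(X[:,0]-c0[0],X[:,1]-c0[1])<r]
    b=X[(X[:,2]>.095)&(X[:,2]<.135)]
    mid=(b[:,:2].min(0)+b[:,:2].max(0))/2
    t=X[X[:,2]>b[:,2].max()-.006]
    print("bar n",len(b),"mean/ang",pca(b),"mid",mid,"zmax",b[:,2].max(),"topface",len(t),pca(t))
E
python3 - <<'E'
import numpy as np; from loc import *
for n in("top","scene"):
    f=np.load(n+".npz"); W,ok=cloud(f["p"],f["d"],f)
    if n=="top":
        cs=[W[230,189],W[228,292]]; print(cs)
    for c in cs:
        report(W,ok,c[:2],.07)
        X=W[ok]; X=X[np.hypot(X[:,0]-c[0],X[:,1]-c[1])<.13]
        nz=X[(X[:,2]>.035)&(X[:,2]<.056)]; print(n,"nozzle",len(nz),pca(nz), nz[:,:2].min(0),nz[:,:2].max(0))
        fl=X[(X[:,2]>.004)&(X[:,2]<.02)]; print("flange",len(fl),fl[:,:2].min(0),fl[:,:2].max(0))
E
```

```text
[array([0.50772026, 0.14779086, 0.06801855]), array([ 0.51627135, -0.12919137,  0.12519278])]
bar n 137 mean/ang (array([0.50676192, 0.15745611]), np.float64(158.54358469310583)) mid [0.50626846 0.15843839] zmax 0.12900249079207746 topface 25 (array([0.50737889, 0.15758577]), np.float64(158.57773597762494))
top nozzle 107 (array([0.46702568, 0.14001412]), np.float64(-168.2312492498172)) [0.43180475 0.12582997] [0.52359353 0.15357442]
flange 379 [0.38438486 0.01966852] [0.63702502 0.26993666]
bar n 123 mean/ang (array([ 0.51702118, -0.13286557]), np.float64(108.4055163880509)) mid [ 0.51607078 -0.13393839] zmax 0.1278513401009957 topface 55 (array([ 0.51682766, -0.13623954]), np.float64(109.88777355275963))
top nozzle 97 (array([ 0.47269512, -0.14784425]), np.float64(-157.85351631213638)) [ 0.44355082 -0.16278897] [ 0.53477011 -0.11567713]
flange 454 [ 0.39054949 -0.2535498 ] [ 0.64285366 -0.01481193]
bar n 135 mean/ang (array([0.50470527, 0.15224249]), np.float64(159.4999533776013)) mid [0.50314623 0.15518728] zmax 0.12352385676103328 topface 54 (array([0.50355719, 0.15496115]), np.float64(157.7521511881873))
scene nozzle 132 (array([0.48179797, 0.13942241]), np.float64(-167.92291081860196)) [0.43072041 0.12432169] [0.52257604 0.1596077 ]
flange 137 [0.40123255 0.02005295] [0.6018467  0.20029207]
bar n 162 mean/ang (array([ 0.51733664, -0.14123472]), np.float64(107.42537612477058)) mid [ 0.51306084 -0.13678292] zmax 0.12438089821839636 topface 78 (array([ 0.5143356 , -0.13796063]), np.float64(108.90055990355246))
scene nozzle 186 (array([ 0.49307181, -0.150702  ]), np.float64(-168.630487328773)) [ 0.43961678 -0.16540101] [ 0.5331165  -0.12301781]
flange 216 [ 0.3984462  -0.25552818] [ 0.63221981 -0.00973995]
```

```bash
python3 -m crank '[{"jaw":100,"x":46.7,"y":-31.2},{"jaw":100,"x":46.7,"y":-31.2},{"jaw":100,"x":46.7,"y":-31.2},{"jaw":100,"x":46.7,"y":-31.2},{"jaw":100,"x":46.7,"y":-31.2},{"jaw":100,"x":46.7,"y":-31.2},{"jaw":100,"x":46.7,"y":-31.2},{"jaw":100,"x":46.7,"y":-31.2},{"jaw":100,"x":19.4,"y":-53.7},{"jaw":100,"x":19.4,"y":-53.7},{"jaw":100,"x":19.4,"y":-53.7},{"jaw":100,"x":19.4,"y":-53.7}]' 25
python3 -m crank '[{"jaw":100,"x":19.4,"y":-53.7},{"jaw":100,"x":19.4,"y":-53.7},{"jaw":100,"x":19.4,"y":-53.7},{"jaw":100,"x":19.4,"y":-53.7},{"jaw":60,"az":-10},{"jaw":60,"az":-10},{"jaw":60,"az":-10},{"jaw":60,"az":-10},{"jaw":60,"az":-10},{"jaw":60,"az":-10},{"jaw":60,"az":-10},{"jaw":60,"az":-10}]'
python3 -m crank '[{"jaw":60,"az":-10},{"jaw":60,"az":-10},{"jaw":60,"az":-10},{"jaw":60,"az":-10},{"jaw":60,"az":-10},{"jaw":60,"az":-10},{"jaw":60,"az":-2}]'
```

```text
schema error: expected keys jaw, x, y, z, ax, ay, az
schema error: expected keys jaw, x, y, z, ax, ay, az
schema error: expected keys jaw, x, y, z, ax, ay, az
```

```bash
python3 - <<'E'
from station import readout, eyes
import cv2,numpy as np
from loc import *
o=readout.get_obs(); print(o["t"],o["q"],o["eef_pos"],o["tool_rot"],o["contact_force"],o["torque"],o["gripper_width"])
c=eyes.calibration("wrist"); p,d=eyes.read_camera("wrist")
cv2.imwrite("pics/w1.png",p[...,::-1])
np.savez("w1.npz",p=p,d=d,**{k:np.array(v) for k,v in c.items()})
W,ok=cloud(p,d,c); report(W,ok,[.506,.156],.05)
E
```

```text
0.1 [ 1.17290978  0.47774581  0.02237352  1.55632244 -0.01150422  1.10929244
 -0.08312269] [ 0.1927054  -0.64636785  0.23041724] [-7.99177771e-04  9.89523275e-01  1.44371108e-01 -1.82335966e-04] [-0.67938994 -0.02228097  0.50471304] [-0.00332299  0.01573875 -0.00549302] 0.9976964888618649Traceback (most recent call last):
  File "<stdin>", line 8, in <module>
  File "loc.py", line 12, in report
    mid=(b[:,:2].min(0)+b[:,:2].max(0))/2
         ~~~~~~~~~~~^^^
    return umr_minimum(a, axis, None, out, keepdims, initial, where)
ValueError: zero-size array to reduction operation minimum which has no identity
```

View pics/w1.png

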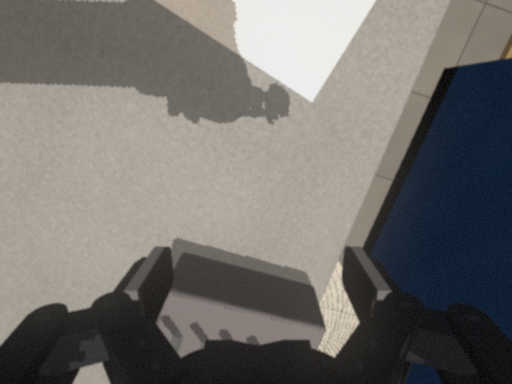

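The moves were refused because every row needs all seven keys, so the arm has not moved. The wrist picture shows only the fingers, at (160,280) and (360,280), and bare bench. I'll resend the moves with full rows.

```bash
python3 -m crank '[{"jaw":100,"x":46.7,"y":-31.2,"z":0,"ax":0,"ay":0,"az":0},{"jaw":100,"x":46.7,"y":-31.2,"z":0,"ax":0,"ay":0,"az":0},{"jaw":100,"x":46.7,"y":-31.2,"z":0,"ax":0,"ay":0,"az":0},{"jaw":100,"x":46.7,"y":-31.2,"z":0,"ax":0,"ay":0,"az":0},{"jaw":100,"x":46.7,"y":-31.2,"z":0,"ax":0,"ay":0,"az":0},{"jaw":100,"x":46.7,"y":-31.2,"z":0,"ax":0,"ay":0,"az":0},{"jaw":100,"x":46.7,"y":-31.2,"z":0,"ax":0,"ay":0,"az":0},{"jaw":100,"x":46.7,"y":-31.2,"z":0,"ax":0,"ay":0,"az":0},{"jaw":100,"x":19.4,"y":-53.7,"z":0,"ax":0,"ay":0,"az":0},{"jaw":100,"x":19.4,"y":-53.7,"z":0,"ax":0,"ay":0,"az":0},{"jaw":100,"x":19.4,"y":-53.7,"z":0,"ax":0,"ay":0,"az":0},{"jaw":100,"x":19.4,"y":-53.7,"z":0,"ax":0,"ay":0,"az":0}]' 25
python3 -m crank '[{"jaw":100,"x":19.4,"y":-53.7,"z":0,"ax":0,"ay":0,"az":0},{"jaw":100,"x":19.4,"y":-53.7,"z":0,"ax":0,"ay":0,"az":0},{"jaw":100,"x":19.4,"y":-53.7,"z":0,"ax":0,"ay":0,"az":0},{"jaw":100,"x":19.4,"y":-53.7,"z":0,"ax":0,"ay":0,"az":0},{"jaw":60,"x":0,"y":0,"z":0,"ax":0,"ay":0,"az":-10},{"jaw":60,"x":0,"y":0,"z":0,"ax":0,"ay":0,"az":-10},{"jaw":60,"x":0,"y":0,"z":0,"ax":0,"ay":0,"az":-10},{"jaw":60,"x":0,"y":0,"z":0,"ax":0,"ay":0,"az":-10},{"jaw":60,"x":0,"y":0,"z":0,"ax":0,"ay":0,"az":-10},{"jaw":60,"x":0,"y":0,"z":0,"ax":0,"ay":0,"az":-10},{"jaw":60,"x":0,"y":0,"z":0,"ax":0,"ay":0,"az":-10},{"jaw":60,"x":0,"y":0,"z":0,"ax":0,"ay":0,"az":-10}]'
python3 -m crank '[{"jaw":60,"x":0,"y":0,"z":0,"ax":0,"ay":0,"az":-10},{"jaw":60,"x":0,"y":0,"z":0,"ax":0,"ay":0,"az":-10},{"jaw":60,"x":0,"y":0,"z":0,"ax":0,"ay":0,"az":-10},{"jaw":60,"x":0,"y":0,"z":0,"ax":0,"ay":0,"az":-10},{"jaw":60,"x":0,"y":0,"z":0,"ax":0,"ay":0,"az":-10},{"jaw":60,"x":0,"y":0,"z":0,"ax":0,"ay":0,"az":-10},{"jaw":60,"x":0,"y":0,"z":0,"ax":0,"ay":0,"az":-2}]'
```

```text
t: 1.65
eef_pos: [0.4923, -0.0711, 0.2313]
tool_rot: [0.0, 0.99, 0.144, 0.0]
contact_force: [0.7, 0.6, 0.1]
gripper_width: 0.999
t: 3.15
eef_pos: [0.5054, 0.1549, 0.2311]
tool_rot: [-0.0, 0.663, 0.749, -0.0]
contact_force: [-0.8, -0.3, -0.5]
gripper_width: 0.594
t: 4.03
eef_pos: [0.5055, 0.1548, 0.231]
tool_rot: [-0.0, 0.186, 0.983, -0.0]
contact_force: [0.8, -0.7, -0.3]
gripper_width: 0.597
```

```bash
python3 - <<'E'
from station import readout, eyes
import cv2,numpy as np
from loc import *
o=readout.get_obs(); print(o["t"],o["q"],o["eef_pos"],o["tool_rot"],o["contact_force"],o["torque"],o["gripper_width"])
c=eyes.calibration("wrist"); p,d=eyes.read_camera("wrist")
cv2.imwrite("pics/w2.png",p[...,::-1])
np.savez("w2.npz",p=p,d=d,**{k:np.array(v) for k,v in c.items()})
W,ok=cloud(p,d,c); report(W,ok,[.506,.156],.05)
E
```

```text
4.025 [ 0.29580468  0.35734151 -0.87080851  1.85974067  0.31007121  1.06724631
  0.50108198] [0.50546225 0.15483665 0.23103651] [-2.84318436e-04  1.85659441e-01  9.82614109e-01 -5.90552331e-05] [ 0.786731   -0.72256759 -0.26496949] [ 0.06900697  0.01415501 -0.01984865] 0.5969205625480233
bar n 933 mean/ang (array([0.50331376, 0.16167205]), np.float64(158.99532905622814)) mid [0.50582513 0.16074645] zmax 0.12471454026094676 topface 24368 (array([0.49759353, 0.16050772]), np.float64(67.88007838584262))
```

View pics/w2.png

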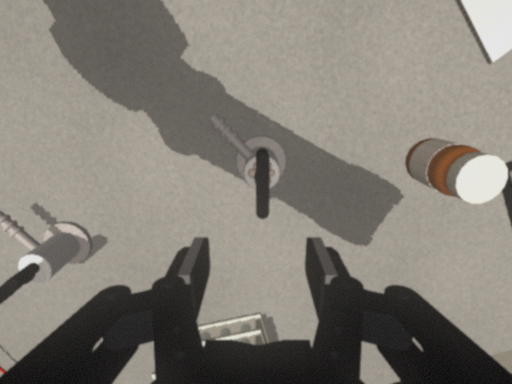

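The wrist view shows the bar at columns 256-270, rows 150-215. It stands almost in line with the jaws, whose midline is near column 258. Next I'll refine the bar's centre and angle.

```bash
python3 - <<'E'
import numpy as np,cv2
from loc import *
f=np.load("w2.npz"); W,ok=cloud(f["p"],f["d"],f)
g=f["p"].max(2)
v,u=np.mgrid[:384,:512]
roi=ok&(u>215)&(u<305)&(v>100)&(v<235)
m=roi&(W[...,2]>.118)&(W[...,2]<.130)
X=W[m]; print(len(X),pca(X),X[:,2].mean())
r=cv2.minAreaRect((X[:,:2]*1000).astype(np.float32)); print("top face rect",r)
# all bar incl. side face, neck/column/flange
b=roi&(W[...,2]>.095)&(W[...,2]<.13); print(cv2.minAreaRect((W[b][:,:2]*1000).astype(np.float32)))
for lo,hi in((.06,.075),(.003,.012)):
    k=roi&(W[...,2]>lo)&(W[...,2]<hi); X=W[k]; print(lo,len(X),cv2.minEnclosingCircle((X[:,:2]*1000).astype(np.float32)))
n=ok&(u>190)&(u<250)&(v>100)&(v<160)&(W[...,2]>.046)&(W[...,2]<.06); X=W[n]; print("noz",len(X),pca(X),X.min(0),X.max(0))
w=[.0,.1856594,.982614,0]; a=2*np.degrees(np.arctan2(w[2],w[1])); print("tool x",a,"y",a-90)
E
```

```text
878 (array([0.5048652 , 0.16109933]), np.float64(158.89076357268058)) 0.12251243574891173
top face rect ((505.9761962890625, 160.60968017578125), (11.985809326171875, 61.596954345703125), 69.10535430908203)
((505.98577880859375, 160.63656616210938), (11.986429214477539, 61.59714126586914), 69.03868103027344)
0.06 544 ((506.27459716796875, 160.58787536621094), 20.063377380371094)
0.003 705 ((536.1682739257812, 166.35020446777344), 75.7013931274414)
noz 617 (array([0.45899686, 0.1420518 ]), np.float64(-158.44265156344676)) [0.43251073 0.12645798 0.04606933] [0.48993589 0.1562821  0.05934483]
tool x 158.60083805081644 y 68.60083805081644
```

```bash
python3 -m crank '[{"jaw":40,"x":1.6,"y":5.6,"z":0,"ax":0,"ay":0,"az":-0.45},{"jaw":40,"x":0,"y":0,"z":35,"ax":0,"ay":0,"az":0},{"jaw":40,"x":0,"y":0,"z":35,"ax":0,"ay":0,"az":0},{"jaw":40,"x":0,"y":0,"z":35,"ax":0,"ay":0,"az":0},{"jaw":40,"x":0,"y":0,"z":25,"ax":0,"ay":0,"az":0},{"jaw":40,"x":0,"y":0,"z":9,"ax":0,"ay":0,"az":0},{"jaw":40,"x":0,"y":0,"z":0,"ax":0,"ay":0,"az":0}]' 25
python3 - <<'E'
from station import readout
o=readout.get_obs(); print(o["contact_force"],o["torque"],o["eef_pos"])
E
python3 -m crank '[{"jaw":25,"x":0,"y":0,"z":0,"ax":0,"ay":0,"az":0},{"jaw":0,"x":0,"y":0,"z":0,"ax":0,"ay":0,"az":0},{"jaw":0,"x":0,"y":0,"z":0,"ax":0,"ay":0,"az":0},{"jaw":0,"x":0,"y":0,"z":0,"ax":0,"ay":0,"az":0}]' 25
python3 - <<'E'
from station import readout
o=readout.get_obs(); print(o["q"],o["contact_force"],o["torque"],o["eef_pos"],o["tool_rot"],o["gripper_width"])
E
```

```text
t: 4.95
eef_pos: [0.5061, 0.1613, 0.0923]
tool_rot: [-0.0, 0.182, 0.983, -0.0]
contact_force: [-0.4, -0.6, -0.0]
gripper_width: 0.4
[-0.37932696 -0.60815903 -0.04679667] [ 0.01912687  0.02003143 -0.06186729] [0.50610589 0.16130227 0.09233874]
t: 5.45
eef_pos: [0.5063, 0.1596, 0.0934]
tool_rot: [0.0, 0.182, 0.983, -0.001]
contact_force: [-3.0, -4.0, 7.0]
gripper_width: 0.133
[ 0.17509021  0.5367759  -0.76144943  1.97711701  0.50452947  0.82506094
  0.33375928] [-2.95994182 -3.97560905  7.00169593] [-0.81649896  0.54507728 -0.00781072] [0.50630274 0.15955957 0.09343222] [ 4.84698524e-04  1.82492904e-01  9.83206350e-01 -1.17440902e-03] 0.13308654178895046
```

```bash
cat > chk.py <<'E'
# prints t, tool-x angle (= bar angle, deg), torque z, forces; exit 1 if torque above limit (argv[1])
import sys; import numpy as np
from station import readout
o=readout.get_obs(); w=o["tool_rot"]; a=2*np.degrees(np.arctan2(w[2],w[1]))
print("t%.2f ang %.2f tau %.3f F %s xyz %s w %.3f"%(o["t"],a,o["torque"][2],np.round(o["contact_force"],1),np.round(o["eef_pos"]*1e3,1),o["gripper_width"]))
sys.exit(abs(o["torque"][2])>float(sys.argv[1]))
E
python3 -m crank '[{"jaw":0,"x":0,"y":-1.5,"z":-1,"ax":0,"ay":0,"az":0},{"jaw":0,"x":0,"y":0,"z":0,"ax":0,"ay":0,"az":0}]' >/dev/null; python3 chk.py .15 && python3 -m crank '[{"jaw":0,"x":0,"y":0,"z":0,"ax":0,"ay":0,"az":-1.5}]' >/dev/null; python3 chk.py .15 && python3 -m crank '[{"jaw":0,"x":0,"y":0,"z":0,"ax":0,"ay":0,"az":-1.5}]' >/dev/null;  python3 chk.py .15 && python3 -m crank '[{"jaw":0,"x":0,"y":0,"z":0,"ax":0,"ay":0,"az":0}]' >/dev/null;  python3 chk.py .15
```

```text
t5.70 ang 159.03 tau 0.012 F [ 2.7  0.8 -5.1] xyz [506.2 159.5  93.6] w 0.134
t5.70 ang 159.03 tau 0.012 F [ 2.7  0.8 -5.1] xyz [506.2 159.5  93.6] w 0.134
t5.70 ang 159.03 tau 0.012 F [ 2.7  0.8 -5.1] xyz [506.2 159.5  93.6] w 0.134
t5.70 ang 159.03 tau 0.012 F [ 2.7  0.8 -5.1] xyz [506.2 159.5  93.6] w 0.134False
False
False
False
```

```bash
sed -i 's/sys.exit(abs(\(.*\)))$/sys.exit(int(abs(\1)))/' chk.py; tail -1 chk.py
python3 -m crank '[{"jaw":0,"x":0,"y":0,"z":0,"ax":0,"ay":0,"az":-1.5}]' >/dev/null; python3 chk.py .15 && python3 -m crank '[{"jaw":0,"x":0,"y":0,"z":0,"ax":0,"ay":0,"az":-1.5}]' >/dev/null && python3 chk.py .15 && python3 -m crank '[{"jaw":0,"x":0,"y":0,"z":0,"ax":0,"ay":0,"az":-1.5}]' >/dev/null && python3 chk.py .15 && python3 -m crank '[{"jaw":0,"x":0,"y":0,"z":0,"ax":0,"ay":0,"az":-1.5}]' >/dev/null &&  python3 chk.py .15
```

```text
sys.exit(int(abs(o["torque"][2])>float(sys.argv[1])))
t5.83 ang 160.60 tau -0.160 F [ 2.   1.  -4.2] xyz [506.1 159.5  93.5] w 0.136
```

```bash

python3 -m crank '[{"jaw":0,"x":0,"y":0,"z":0,"ax":0,"ay":0,"az":-0.7}]' >/dev/null; python3 chk.py .22 && python3 -m crank '[{"jaw":0,"x":0,"y":0,"z":0,"ax":0,"ay":0,"az":-0.7}]' >/dev/null && python3 chk.py .22 && python3 -m crank '[{"jaw":0,"x":0,"y":0,"z":0,"ax":0,"ay":0,"az":-0.7}]' >/dev/null && python3 chk.py .22 && python3 -m crank '[{"jaw":0,"x":0,"y":0,"z":0,"ax":0,"ay":0,"az":-0.7}]' >/dev/null &&  python3 chk.py .22
```

```text
t5.95 ang 161.30 tau -0.097 F [ 3.5 -0.4 -3.5] xyz [506.2 159.5  93.6] w 0.138
t6.08 ang 161.98 tau -0.134 F [ 3.5  0.2 -2.6] xyz [506.1 159.5  93.5] w 0.134
t6.20 ang 162.69 tau -0.140 F [ 4.8 -0.2 -2.6] xyz [506.1 159.5  93.5] w 0.138
t6.33 ang 163.39 tau -0.152 F [ 4.7 -0.7 -1.7] xyz [506.2 159.5  93.6] w 0.138
```

```bash

python3 -m crank '[{"jaw":0,"x":0,"y":0,"z":0,"ax":0,"ay":0,"az":-1.4}]' >/dev/null; python3 chk.py .23 && python3 -m crank '[{"jaw":0,"x":0,"y":0,"z":0,"ax":0,"ay":0,"az":-1.4}]' >/dev/null && python3 chk.py .23 && python3 -m crank '[{"jaw":0,"x":0,"y":0,"z":0,"ax":0,"ay":0,"az":-1.4}]' >/dev/null && python3 chk.py .23 && python3 -m crank '[{"jaw":0,"x":0,"y":0,"z":0,"ax":0,"ay":0,"az":-1.4}]' >/dev/null &&  python3 chk.py .23 && python3 -m crank '[{"jaw":0,"x":0,"y":0,"z":0,"ax":0,"ay":0,"az":-1.4}]' >/dev/null &&  python3 chk.py .23 && python3 -m crank '[{"jaw":0,"x":0,"y":0,"z":0,"ax":0,"ay":0,"az":-1.4}]' >/dev/null &&  python3 chk.py .23 && python3 -m crank '[{"jaw":0,"x":0,"y":0,"z":0,"ax":0,"ay":0,"az":-1.4}]' >/dev/null &&  python3 chk.py .23 && python3 -m crank '[{"jaw":0,"x":0,"y":0,"z":0,"ax":0,"ay":0,"az":-1.4}]' >/dev/null &&  python3 chk.py .23
```

```text
t6.45 ang 164.83 tau -0.154 F [ 4.9  0.3 -1.1] xyz [506.1 159.6  93.5] w 0.139
t6.58 ang 166.24 tau -0.133 F [ 5.6 -0.2 -1.7] xyz [506.1 159.6  93.5] w 0.140
t6.70 ang 167.64 tau -0.142 F [ 4.8 -0.  -1.4] xyz [506.1 159.6  93.5] w 0.138
t6.83 ang 169.05 tau -0.059 F [ 5.3  0.5 -1.9] xyz [506.1 159.6  93.5] w 0.137
t6.95 ang 170.45 tau -0.082 F [ 5.3 -0.2 -2.7] xyz [506.1 159.7  93.6] w 0.134
t7.08 ang 171.84 tau -0.179 F [ 4.9 -0.3 -2.1] xyz [506.1 159.7  93.5] w 0.135
t7.20 ang 173.24 tau -0.215 F [ 5.5  0.1 -1.7] xyz [506.1 159.7  93.5] w 0.136
t7.33 ang 174.63 tau -0.330 F [ 5.8  0.6 -1.7] xyz [506.1 159.7  93.5] w 0.137
```

```bash

python3 -m crank '[{"jaw":0,"x":0,"y":0,"z":0,"ax":0,"ay":0,"az":2.5},{"jaw":0,"x":0,"y":0,"z":0,"ax":0,"ay":0,"az":2.5}]' >/dev/null; python3 chk.py .2 && python3 -m crank '[{"jaw":0,"x":0,"y":0,"z":0,"ax":0,"ay":0,"az":2.5}]' >/dev/null && python3 chk.py .2 && python3 -m crank '[{"jaw":0,"x":0,"y":0,"z":0,"ax":0,"ay":0,"az":2.5}]' >/dev/null && python3 chk.py .2 && python3 -m crank '[{"jaw":0,"x":0,"y":0,"z":0,"ax":0,"ay":0,"az":2.5}]' >/dev/null &&  python3 chk.py .2 && python3 -m crank '[{"jaw":0,"x":0,"y":0,"z":0,"ax":0,"ay":0,"az":1.4}]' >/dev/null &&  python3 chk.py .2 && python3 -m crank '[{"jaw":0,"x":0,"y":0,"z":0,"ax":0,"ay":0,"az":1.4}]' >/dev/null &&  python3 chk.py .2 && python3 -m crank '[{"jaw":0,"x":0,"y":0,"z":0,"ax":0,"ay":0,"az":1.4}]' >/dev/null &&  python3 chk.py .2 && python3 -m crank '[{"jaw":0,"x":0,"y":0,"z":0,"ax":0,"ay":0,"az":1.4}]' >/dev/null &&  python3 chk.py .2 && python3 -m crank '[{"jaw":0,"x":0,"y":0,"z":0,"ax":0,"ay":0,"az":1.4}]' >/dev/null &&  python3 chk.py .2
```

```text
t7.58 ang 169.55 tau 0.122 F [ 5.4 -0.7 -2.2] xyz [506.1 159.6  93.6] w 0.131
t7.70 ang 167.07 tau 0.187 F [ 5.1 -0.1 -1.7] xyz [506.1 159.6  93.5] w 0.131
t7.83 ang 164.57 tau 0.099 F [ 5.1 -0.7 -1.8] xyz [506.1 159.6  93.5] w 0.133
t7.95 ang 162.07 tau 0.138 F [ 5.4 -0.4 -1.1] xyz [506.1 159.6  93.5] w 0.135
t8.07 ang 160.69 tau 0.181 F [ 5.   0.4 -0.7] xyz [506.1 159.5  93.5] w 0.133
t8.20 ang 159.30 tau 0.134 F [ 6.  -0.6 -2. ] xyz [506.1 159.5  93.5] w 0.133
t8.32 ang 157.90 tau 0.145 F [ 4.5 -1.1 -0.9] xyz [506.1 159.5  93.5] w 0.130
t8.45 ang 156.49 tau 0.197 F [ 4.7 -0.5 -0.5] xyz [506.1 159.5  93.5] w 0.135
t8.57 ang 155.10 tau 0.182 F [ 4.8 -1.5 -0.8] xyz [506.1 159.5  93.5] w 0.136
```

```bash

python3 -m crank '[{"jaw":0,"x":0,"y":0,"z":0,"ax":0,"ay":0,"az":1.2}]' >/dev/null; python3 chk.py .27 && python3 -m crank '[{"jaw":0,"x":0,"y":0,"z":0,"ax":0,"ay":0,"az":1.2}]' >/dev/null && python3 chk.py .27 && python3 -m crank '[{"jaw":0,"x":0,"y":0,"z":0,"ax":0,"ay":0,"az":1.2}]' >/dev/null && python3 chk.py .27 && python3 -m crank '[{"jaw":0,"x":0,"y":0,"z":0,"ax":0,"ay":0,"az":1.2}]' >/dev/null &&  python3 chk.py .27 && python3 -m crank '[{"jaw":0,"x":0,"y":0,"z":0,"ax":0,"ay":0,"az":1.2}]' >/dev/null &&  python3 chk.py .27 && python3 -m crank '[{"jaw":0,"x":0,"y":0,"z":0,"ax":0,"ay":0,"az":1.2}]' >/dev/null &&  python3 chk.py .27 && python3 -m crank '[{"jaw":0,"x":0,"y":0,"z":0,"ax":0,"ay":0,"az":1.2}]' >/dev/null &&  python3 chk.py .27 && python3 -m crank '[{"jaw":0,"x":0,"y":0,"z":0,"ax":0,"ay":0,"az":1.2}]' >/dev/null &&  python3 chk.py .27 && python3 -m crank '[{"jaw":0,"x":0,"y":0,"z":0,"ax":0,"ay":0,"az":1.2}]' >/dev/null &&  python3 chk.py .27
```

```text
t8.70 ang 153.90 tau 0.166 F [ 4.8 -0.2 -0.8] xyz [506.1 159.4  93.5] w 0.138
t8.82 ang 152.70 tau 0.109 F [ 5.1 -0.8 -0.5] xyz [506.  159.4  93.5] w 0.135
t8.95 ang 151.50 tau 0.086 F [ 5.2 -0.7 -1. ] xyz [506.  159.4  93.5] w 0.131
t9.07 ang 150.28 tau 0.074 F [ 4.6 -1.5  0.4] xyz [506.  159.4  93.5] w 0.140
t9.20 ang 149.07 tau 0.131 F [ 4.7 -0.6 -0.4] xyz [506.  159.4  93.5] w 0.134
t9.32 ang 147.88 tau 0.126 F [ 5.2 -1.3 -0.5] xyz [506.  159.4  93.5] w 0.138
t9.45 ang 146.68 tau 0.109 F [ 4.4 -1.4 -0.7] xyz [506.  159.3  93.5] w 0.133
t9.57 ang 145.48 tau 0.254 F [ 4.8 -1.  -0.8] xyz [506.  159.3  93.5] w 0.137
t9.70 ang 144.30 tau 0.345 F [ 3.6 -1.1 -1.2] xyz [506.  159.3  93.5] w 0.133
```

```bash

python3 -m crank '[{"jaw":0,"x":0,"y":0,"z":0,"ax":0,"ay":0,"az":0.4}]' >/dev/null; python3 chk.py .5 && python3 -m crank '[{"jaw":0,"x":0,"y":0,"z":0,"ax":0,"ay":0,"az":-2.5},{"jaw":0,"x":0,"y":0,"z":0,"ax":0,"ay":0,"az":-2.5}]' >/dev/null && python3 chk.py .22 && python3 -m crank '[{"jaw":0,"x":0,"y":0,"z":0,"ax":0,"ay":0,"az":-2.5}]' >/dev/null && python3 chk.py .22 && python3 -m crank '[{"jaw":0,"x":0,"y":0,"z":0,"ax":0,"ay":0,"az":-2.5}]' >/dev/null &&  python3 chk.py .22 && python3 -m crank '[{"jaw":0,"x":0,"y":0,"z":0,"ax":0,"ay":0,"az":-2.5}]' >/dev/null &&  python3 chk.py .22 && python3 -m crank '[{"jaw":0,"x":0,"y":0,"z":0,"ax":0,"ay":0,"az":-2.5}]' >/dev/null &&  python3 chk.py .22 && python3 -m crank '[{"jaw":0,"x":0,"y":0,"z":0,"ax":0,"ay":0,"az":-2.5}]' >/dev/null &&  python3 chk.py .22 && python3 -m crank '[{"jaw":0,"x":0,"y":0,"z":0,"ax":0,"ay":0,"az":-2.5}]' >/dev/null &&  python3 chk.py .22 && python3 -m crank '[{"jaw":0,"x":0,"y":0,"z":0,"ax":0,"ay":0,"az":-2.5}]' >/dev/null &&  python3 chk.py .22 && python3 -m crank '[{"jaw":0,"x":0,"y":0,"z":0,"ax":0,"ay":0,"az":-2.5}]' >/dev/null &&  python3 chk.py .22
```

```text
t9.82 ang 143.93 tau 0.345 F [ 5.1 -2.8 -0.3] xyz [506.  159.3  93.5] w 0.132
t10.07 ang 148.97 tau -0.177 F [ 5.4 -1.7 -0.2] xyz [506.  159.4  93.5] w 0.138
t10.20 ang 151.45 tau -0.169 F [ 5.7 -1.4  0. ] xyz [506.  159.4  93.5] w 0.135
t10.32 ang 153.95 tau -0.132 F [ 5.5 -1.2 -0.5] xyz [506.  159.4  93.5] w 0.139
t10.45 ang 156.45 tau -0.152 F [ 4.4 -1.1 -1.1] xyz [506.1 159.4  93.5] w 0.137
t10.57 ang 158.95 tau -0.184 F [ 4.4 -0.  -0.4] xyz [506.1 159.5  93.5] w 0.132
t10.70 ang 161.45 tau -0.114 F [ 4.9 -0.8 -2. ] xyz [506.1 159.5  93.5] w 0.136
t10.82 ang 163.95 tau -0.146 F [ 4.2 -0.2 -1. ] xyz [506.1 159.6  93.5] w 0.135
t10.95 ang 166.45 tau -0.146 F [ 5.2 -1.2 -1.4] xyz [506.1 159.6  93.5] w 0.140
t11.07 ang 168.95 tau -0.149 F [ 5.9 -0.6 -1.5] xyz [506.1 159.6  93.6] w 0.135
```

```bash

python3 -m crank '[{"jaw":0,"x":0,"y":0,"z":0,"ax":0,"ay":0,"az":-1.4}]' >/dev/null; python3 chk.py .27 && python3 -m crank '[{"jaw":0,"x":0,"y":0,"z":0,"ax":0,"ay":0,"az":-1.4}]' >/dev/null && python3 chk.py .27 && python3 -m crank '[{"jaw":0,"x":0,"y":0,"z":0,"ax":0,"ay":0,"az":-1.4}]' >/dev/null && python3 chk.py .27 && python3 -m crank '[{"jaw":0,"x":0,"y":0,"z":0,"ax":0,"ay":0,"az":-1.4}]' >/dev/null &&  python3 chk.py .27 && python3 -m crank '[{"jaw":0,"x":0,"y":0,"z":0,"ax":0,"ay":0,"az":-1.2}]' >/dev/null &&  python3 chk.py .27 && python3 -m crank '[{"jaw":0,"x":0,"y":0,"z":0,"ax":0,"ay":0,"az":-1.2}]' >/dev/null &&  python3 chk.py .27 && python3 -m crank '[{"jaw":0,"x":0,"y":0,"z":0,"ax":0,"ay":0,"az":-1.2}]' >/dev/null &&  python3 chk.py .27 && python3 -m crank '[{"jaw":0,"x":0,"y":0,"z":0,"ax":0,"ay":0,"az":-1.2}]' >/dev/null &&  python3 chk.py .27 && python3 -m crank '[{"jaw":0,"x":0,"y":0,"z":0,"ax":0,"ay":0,"az":-1.2}]' >/dev/null &&  python3 chk.py .27
```

```text
t11.20 ang 170.33 tau -0.169 F [ 6.1 -0.2 -0.7] xyz [506.1 159.6  93.5] w 0.137
t11.32 ang 171.72 tau -0.133 F [ 5.  -0.9 -1.8] xyz [506.1 159.7  93.5] w 0.134
t11.45 ang 173.13 tau -0.002 F [ 5.5  0.4 -2.4] xyz [506.1 159.7  93.5] w 0.135
t11.57 ang 174.53 tau -0.145 F [ 5.1  0.  -3.3] xyz [506.1 159.7  93.5] w 0.135
t11.70 ang 175.73 tau -0.147 F [ 4.8 -0.1 -2.1] xyz [506.1 159.8  93.5] w 0.136
t11.82 ang 176.92 tau -0.174 F [ 5.2 -0.1 -1.5] xyz [506.1 159.8  93.5] w 0.134
t11.95 ang 178.12 tau -0.193 F [ 5.3 -0.2 -1.9] xyz [506.1 159.8  93.5] w 0.134
t12.07 ang 179.31 tau -0.296 F [ 4.9  1.  -1.5] xyz [506.1 159.8  93.5] w 0.133
```

```bash

python3 -m crank '[{"jaw":0,"x":0,"y":0,"z":0,"ax":0,"ay":0,"az":-0.7}]' >/dev/null; python3 chk.py .33 ; python3 -m crank '[{"jaw":0,"x":0,"y":0,"z":0,"ax":0,"ay":0,"az":-0.3}]' >/dev/null ; python3 chk.py .45
```

```text
t12.20 ang 179.98 tau -0.352 F [ 4.6 -0.  -2.6] xyz [506.1 159.8  93.5] w 0.137
t12.32 ang 180.26 tau -0.369 F [ 5.1  0.7 -2.1] xyz [506.1 159.8  93.5] w 0.134
```

Third binding, on the opening side. Reversing.

```bash

python3 -m crank '[{"jaw":0,"x":0,"y":0,"z":0,"ax":0,"ay":0,"az":2.5},{"jaw":0,"x":0,"y":0,"z":0,"ax":0,"ay":0,"az":2.5}]' >/dev/null && python3 chk.py .24 && python3 -m crank '[{"jaw":0,"x":0,"y":0,"z":0,"ax":0,"ay":0,"az":2.5}]' >/dev/null && python3 chk.py .24 && python3 -m crank '[{"jaw":0,"x":0,"y":0,"z":0,"ax":0,"ay":0,"az":2.5}]' >/dev/null &&  python3 chk.py .24 && python3 -m crank '[{"jaw":0,"x":0,"y":0,"z":0,"ax":0,"ay":0,"az":2.5}]' >/dev/null &&  python3 chk.py .24 && python3 -m crank '[{"jaw":0,"x":0,"y":0,"z":0,"ax":0,"ay":0,"az":2.5}]' >/dev/null &&  python3 chk.py .24 && python3 -m crank '[{"jaw":0,"x":0,"y":0,"z":0,"ax":0,"ay":0,"az":2.5}]' >/dev/null &&  python3 chk.py .24 && python3 -m crank '[{"jaw":0,"x":0,"y":0,"z":0,"ax":0,"ay":0,"az":2.5}]' >/dev/null &&  python3 chk.py .24 && python3 -m crank '[{"jaw":0,"x":0,"y":0,"z":0,"ax":0,"ay":0,"az":2.5}]' >/dev/null &&  python3 chk.py .24 && python3 -m crank '[{"jaw":0,"x":0,"y":0,"z":0,"ax":0,"ay":0,"az":2}]' >/dev/null &&  python3 chk.py .24 && python3 -m crank '[{"jaw":0,"x":0,"y":0,"z":0,"ax":0,"ay":0,"az":2}]' >/dev/null &&  python3 chk.py .24 && python3 -m crank '[{"jaw":0,"x":0,"y":0,"z":0,"ax":0,"ay":0,"az":2}]' >/dev/null &&  python3 chk.py .24 && python3 -m crank '[{"jaw":0,"x":0,"y":0,"z":0,"ax":0,"ay":0,"az":2}]' >/dev/null &&  python3 chk.py .24
```

```text
t12.57 ang 175.22 tau 0.085 F [ 5.5 -0.1 -1.4] xyz [506.1 159.7  93.5] w 0.135
t12.70 ang 172.75 tau 0.212 F [ 5.3 -0.5 -2.4] xyz [506.2 159.7  93.5] w 0.136
t12.82 ang 170.25 tau 0.140 F [ 6.1  0.5 -0.6] xyz [506.1 159.7  93.5] w 0.140
t12.95 ang 167.75 tau 0.143 F [ 4.9 -1.1 -1. ] xyz [506.1 159.6  93.5] w 0.135
t13.07 ang 165.25 tau 0.148 F [ 5.5 -0.  -1.4] xyz [506.1 159.6  93.5] w 0.129
t13.20 ang 162.75 tau 0.184 F [ 5.5 -0.4 -0.5] xyz [506.1 159.6  93.5] w 0.135
t13.32 ang 160.24 tau 0.131 F [ 5.3 -0.3 -1.3] xyz [506.1 159.5  93.5] w 0.137
t13.45 ang 157.74 tau 0.166 F [ 5.4 -0.3 -0.2] xyz [506.1 159.5  93.5] w 0.139
t13.57 ang 155.75 tau 0.167 F [ 4.4 -1.2 -1. ] xyz [506.1 159.5  93.5] w 0.135
t13.70 ang 153.75 tau 0.151 F [ 5.1 -0.9 -1. ] xyz [506.  159.4  93.5] w 0.134
t13.82 ang 151.75 tau 0.162 F [ 4.6 -0.5 -0.5] xyz [506.1 159.4  93.5] w 0.136
t13.95 ang 149.75 tau 0.140 F [ 3.8 -1.5 -0.6] xyz [506.  159.4  93.5] w 0.137
```

```bash

python3 -m crank '[{"jaw":0,"x":0,"y":0,"z":0,"ax":0,"ay":0,"az":1.4}]' >/dev/null; python3 chk.py .27 && python3 -m crank '[{"jaw":0,"x":0,"y":0,"z":0,"ax":0,"ay":0,"az":1.4}]' >/dev/null && python3 chk.py .27 && python3 -m crank '[{"jaw":0,"x":0,"y":0,"z":0,"ax":0,"ay":0,"az":1.4}]' >/dev/null && python3 chk.py .27 && python3 -m crank '[{"jaw":0,"x":0,"y":0,"z":0,"ax":0,"ay":0,"az":1.4}]' >/dev/null &&  python3 chk.py .27 && python3 -m crank '[{"jaw":0,"x":0,"y":0,"z":0,"ax":0,"ay":0,"az":1.2}]' >/dev/null &&  python3 chk.py .27 && python3 -m crank '[{"jaw":0,"x":0,"y":0,"z":0,"ax":0,"ay":0,"az":1.2}]' >/dev/null &&  python3 chk.py .27 && python3 -m crank '[{"jaw":0,"x":0,"y":0,"z":0,"ax":0,"ay":0,"az":1.2}]' >/dev/null &&  python3 chk.py .27 && python3 -m crank '[{"jaw":0,"x":0,"y":0,"z":0,"ax":0,"ay":0,"az":1.2}]' >/dev/null &&  python3 chk.py .27 && python3 -m crank '[{"jaw":0,"x":0,"y":0,"z":0,"ax":0,"ay":0,"az":1.2}]' >/dev/null &&  python3 chk.py .27 && python3 -m crank '[{"jaw":0,"x":0,"y":0,"z":0,"ax":0,"ay":0,"az":1.2}]' >/dev/null &&  python3 chk.py .27 && python3 -m crank '[{"jaw":0,"x":0,"y":0,"z":0,"ax":0,"ay":0,"az":1.2}]' >/dev/null &&  python3 chk.py .27
```

```text
t14.07 ang 148.37 tau 0.171 F [ 5.1 -1.5 -0.6] xyz [506.  159.4  93.5] w 0.139
t14.20 ang 146.97 tau 0.177 F [ 4.6 -1.9 -0.8] xyz [506.  159.3  93.5] w 0.134
t14.32 ang 145.56 tau 0.071 F [ 5.6 -2.7  0. ] xyz [506.  159.3  93.5] w 0.140
t14.45 ang 144.14 tau 0.055 F [ 3.9 -1.9 -0.3] xyz [506.  159.3  93.5] w 0.132
t14.57 ang 142.94 tau 0.059 F [ 4.5 -1.8  0.2] xyz [506.  159.3  93.5] w 0.136
t14.70 ang 141.74 tau 0.053 F [ 5.  -1.2  1. ] xyz [505.9 159.3  93.5] w 0.132
t14.82 ang 140.53 tau 0.068 F [ 4.2 -0.8 -0.6] xyz [505.9 159.3  93.5] w 0.134
t14.95 ang 139.33 tau 0.061 F [ 4.6 -1.7  0.5] xyz [505.9 159.3  93.5] w 0.136
t15.07 ang 138.13 tau 0.058 F [ 5.  -1.7  0.9] xyz [505.9 159.2  93.5] w 0.133
t15.20 ang 136.92 tau 0.031 F [ 5.1 -1.3  0.5] xyz [505.9 159.2  93.5] w 0.132
t15.32 ang 135.72 tau 0.024 F [ 4.7 -1.9  0. ] xyz [505.9 159.2  93.5] w 0.133
```

```bash

python3 -m crank '[{"jaw":0,"x":0,"y":0,"z":0,"ax":0,"ay":0,"az":1.4}]' >/dev/null; python3 chk.py .27 && python3 -m crank '[{"jaw":0,"x":0,"y":0,"z":0,"ax":0,"ay":0,"az":1.4}]' >/dev/null && python3 chk.py .27 && python3 -m crank '[{"jaw":0,"x":0,"y":0,"z":0,"ax":0,"ay":0,"az":1.4}]' >/dev/null && python3 chk.py .27 && python3 -m crank '[{"jaw":0,"x":0,"y":0,"z":0,"ax":0,"ay":0,"az":1.4}]' >/dev/null &&  python3 chk.py .27 && python3 -m crank '[{"jaw":0,"x":0,"y":0,"z":0,"ax":0,"ay":0,"az":1.4}]' >/dev/null && python3 chk.py .27 &&  python3 -m crank '[{"jaw":0,"x":0,"y":0,"z":0,"ax":0,"ay":0,"az":-2},{"jaw":0,"x":0,"y":0,"z":0,"ax":0,"ay":0,"az":-2}]' >/dev/null &&  python3 chk.py .24 && python3 -m crank '[{"jaw":0,"x":0,"y":0,"z":0,"ax":0,"ay":0,"az":-3}]' >/dev/null &&  python3 chk.py .24 && python3 -m crank '[{"jaw":0,"x":0,"y":0,"z":0,"ax":0,"ay":0,"az":-3}]' >/dev/null &&  python3 chk.py .24 && python3 -m crank '[{"jaw":0,"x":0,"y":0,"z":0,"ax":0,"ay":0,"az":-3}]' >/dev/null &&  python3 chk.py .24 && python3 -m crank '[{"jaw":0,"x":0,"y":0,"z":0,"ax":0,"ay":0,"az":-3}]' >/dev/null &&  python3 chk.py .24 && python3 -m crank '[{"jaw":0,"x":0,"y":0,"z":0,"ax":0,"ay":0,"az":-3}]' >/dev/null &&  python3 chk.py .24 && python3 -m crank '[{"jaw":0,"x":0,"y":0,"z":0,"ax":0,"ay":0,"az":-3}]' >/dev/null &&  python3 chk.py .24 && python3 -m crank '[{"jaw":0,"x":0,"y":0,"z":0,"ax":0,"ay":0,"az":-3}]' >/dev/null &&  python3 chk.py .24
```

```text
t15.45 ang 134.30 tau 0.052 F [ 4.4 -2.9  1.9] xyz [505.9 159.2  93.5] w 0.139
t15.57 ang 132.90 tau 0.041 F [ 4.4 -2.8  1.2] xyz [505.9 159.2  93.5] w 0.136
t15.70 ang 131.50 tau 0.037 F [ 4.3 -2.1  1.7] xyz [505.8 159.2  93.5] w 0.136
t15.82 ang 130.09 tau 0.065 F [ 4.8 -2.2  0.3] xyz [505.8 159.2  93.5] w 0.138
t15.95 ang 128.69 tau 0.013 F [ 4.9 -2.9  1.8] xyz [505.8 159.1  93.5] w 0.135
t16.20 ang 132.78 tau -0.048 F [ 4.2 -2.   2. ] xyz [505.9 159.2  93.5] w 0.137
t16.32 ang 135.80 tau -0.047 F [ 4.5 -1.3  1. ] xyz [505.9 159.2  93.5] w 0.133
t16.45 ang 138.81 tau -0.073 F [ 4.2 -1.8  1.8] xyz [505.9 159.2  93.5] w 0.137
t16.57 ang 141.82 tau -0.085 F [ 5.5 -2.   0.8] xyz [505.9 159.3  93.5] w 0.133
t16.70 ang 144.82 tau -0.104 F [ 4.1 -2.3  0.4] xyz [506.  159.3  93.5] w 0.134
t16.82 ang 147.82 tau -0.056 F [ 5.5 -1.8  1.2] xyz [506.  159.4  93.5] w 0.133
t16.95 ang 150.82 tau -0.067 F [ 5.7 -1.6  0.2] xyz [506.  159.4  93.5] w 0.136
t17.07 ang 153.82 tau -0.051 F [ 5.  -1.6 -0.5] xyz [506.  159.5  93.5] w 0.138
```

Broken free: the drag is now about 0.06 N m. Turning towards the open stop, expected near 201°.

```bash

python3 -m crank '[{"jaw":0,"x":0,"y":0,"z":0,"ax":0,"ay":0,"az":-3}]' >/dev/null; python3 chk.py .2 && python3 -m crank '[{"jaw":0,"x":0,"y":0,"z":0,"ax":0,"ay":0,"az":-3}]' >/dev/null && python3 chk.py .2 && python3 -m crank '[{"jaw":0,"x":0,"y":0,"z":0,"ax":0,"ay":0,"az":-3}]' >/dev/null && python3 chk.py .2 && python3 -m crank '[{"jaw":0,"x":0,"y":0,"z":0,"ax":0,"ay":0,"az":-3}]' >/dev/null &&  python3 chk.py .2 && python3 -m crank '[{"jaw":0,"x":0,"y":0,"z":0,"ax":0,"ay":0,"az":-3}]' >/dev/null && python3 chk.py .2 &&  python3 -m crank '[{"jaw":0,"x":0,"y":0,"z":0,"ax":0,"ay":0,"az":-2.5}]' >/dev/null &&  python3 chk.py .2 && python3 -m crank '[{"jaw":0,"x":0,"y":0,"z":0,"ax":0,"ay":0,"az":-2.5}]' >/dev/null &&  python3 chk.py .2 && python3 -m crank '[{"jaw":0,"x":0,"y":0,"z":0,"ax":0,"ay":0,"az":-2.5}]' >/dev/null &&  python3 chk.py .2 && python3 -m crank '[{"jaw":0,"x":0,"y":0,"z":0,"ax":0,"ay":0,"az":-2.5}]' >/dev/null &&  python3 chk.py .2 && python3 -m crank '[{"jaw":0,"x":0,"y":0,"z":0,"ax":0,"ay":0,"az":-2.5}]' >/dev/null &&  python3 chk.py .2 && python3 -m crank '[{"jaw":0,"x":0,"y":0,"z":0,"ax":0,"ay":0,"az":-2.5}]' >/dev/null &&  python3 chk.py .2 && python3 -m crank '[{"jaw":0,"x":0,"y":0,"z":0,"ax":0,"ay":0,"az":-2.5}]' >/dev/null &&  python3 chk.py .2 && python3 -m crank '[{"jaw":0,"x":0,"y":0,"z":0,"ax":0,"ay":0,"az":-2.5}]' >/dev/null &&  python3 chk.py .2
```

```text
t17.20 ang 156.82 tau -0.082 F [ 5.2 -2.7 -0.3] xyz [506.1 159.5  93.5] w 0.136
t17.32 ang 159.83 tau -0.091 F [ 5.8 -1.8 -0.2] xyz [506.1 159.5  93.5] w 0.134
t17.45 ang 162.83 tau -0.072 F [ 6.1 -2.  -0.4] xyz [506.1 159.6  93.5] w 0.138
t17.57 ang 165.83 tau -0.079 F [ 4.6 -1.8 -0.4] xyz [506.1 159.6  93.5] w 0.138
t17.70 ang 168.83 tau -0.074 F [ 5.2 -0.6 -1. ] xyz [506.1 159.7  93.5] w 0.133
t17.82 ang 171.32 tau -0.062 F [ 5.  -1.3 -1.1] xyz [506.1 159.7  93.5] w 0.136
t17.95 ang 173.82 tau -0.039 F [ 4.6 -1.5 -0.1] xyz [506.1 159.7  93.5] w 0.137
t18.07 ang 176.32 tau -0.039 F [ 5.6 -1.6 -0.5] xyz [506.1 159.8  93.5] w 0.133
t18.20 ang 178.82 tau -0.063 F [ 5.8 -0.  -2.5] xyz [506.1 159.8  93.5] w 0.137
t18.32 ang 181.33 tau -0.062 F [ 6.7 -0.3 -2.1] xyz [506.1 159.8  93.5] w 0.135
t18.45 ang 183.83 tau -0.078 F [ 5.8 -0.3 -0.9] xyz [506.1 159.9  93.6] w 0.136
t18.57 ang 186.33 tau -0.054 F [ 5.1  0.1 -1.3] xyz [506.1 159.9  93.5] w 0.134
t18.70 ang 188.83 tau -0.066 F [ 5.6  0.1 -1.4] xyz [506.1 160.   93.5] w 0.133
```

```bash

python3 chk.py .2 && python3 -m crank '[{"jaw":0,"x":0,"y":0,"z":0,"ax":0,"ay":0,"az":-1.4}]' >/dev/null && python3 chk.py .2 && python3 -m crank '[{"jaw":0,"x":0,"y":0,"z":0,"ax":0,"ay":0,"az":-1.4}]' >/dev/null && python3 chk.py .2 && python3 -m crank '[{"jaw":0,"x":0,"y":0,"z":0,"ax":0,"ay":0,"az":-1.4}]' >/dev/null && python3 chk.py .2 && python3 -m crank '[{"jaw":0,"x":0,"y":0,"z":0,"ax":0,"ay":0,"az":-1.4}]' >/dev/null &&  python3 chk.py .2 && python3 -m crank '[{"jaw":0,"x":0,"y":0,"z":0,"ax":0,"ay":0,"az":-1.4}]' >/dev/null && python3 chk.py .2 && python3 -m crank '[{"jaw":0,"x":0,"y":0,"z":0,"ax":0,"ay":0,"az":-1.4}]' >/dev/null && python3 chk.py .2 &&  python3 -m crank '[{"jaw":0,"x":0,"y":0,"z":0,"ax":0,"ay":0,"az":-1.4}]' >/dev/null &&  python3 chk.py .2 && python3 -m crank '[{"jaw":0,"x":0,"y":0,"z":0,"ax":0,"ay":0,"az":-1.4}]' >/dev/null &&  python3 chk.py .2 && python3 -m crank '[{"jaw":0,"x":0,"y":0,"z":0,"ax":0,"ay":0,"az":-1.4}]' >/dev/null && python3 chk.py .2
```

```text
t18.70 ang 188.83 tau -0.066 F [ 5.6  0.1 -1.4] xyz [506.1 160.   93.5] w 0.133
t18.82 ang 190.21 tau -0.092 F [ 5.8  0.2 -1.4] xyz [506.1 160.   93.5] w 0.135
t18.95 ang 191.60 tau -0.074 F [ 6.   0.7 -1.2] xyz [506.1 160.   93.6] w 0.135
t19.07 ang 193.00 tau -0.115 F [ 6.6 -0.8 -1.5] xyz [506.1 160.   93.5] w 0.137
t19.20 ang 194.40 tau -0.035 F [ 5.2 -0.1 -1.1] xyz [506.1 160.   93.5] w 0.134
t19.32 ang 195.80 tau -0.089 F [ 5.2  0.1 -1.4] xyz [506.1 160.1  93.5] w 0.139
t19.45 ang 197.20 tau -0.065 F [ 5.4 -0.2 -0.8] xyz [506.1 160.1  93.5] w 0.136
t19.57 ang 198.60 tau -0.084 F [ 5.1  0.9 -0.8] xyz [506.1 160.1  93.5] w 0.133
t19.70 ang 200.00 tau -0.045 F [ 4.9  0.9 -1.1] xyz [506.  160.1  93.5] w 0.139
t19.82 ang 201.41 tau -0.036 F [ 6.1  1.  -0.7] xyz [506.1 160.1  93.5] w 0.137
```

```bash

python3 -m crank '[{"jaw":0,"x":0,"y":0,"z":0,"ax":0,"ay":0,"az":-1.2}]' >/dev/null && python3 chk.py .2 && python3 -m crank '[{"jaw":0,"x":0,"y":0,"z":0,"ax":0,"ay":0,"az":-1.2}]' >/dev/null && python3 chk.py .2 && python3 -m crank '[{"jaw":0,"x":0,"y":0,"z":0,"ax":0,"ay":0,"az":-1.2}]' >/dev/null && python3 chk.py .2 && python3 -m crank '[{"jaw":0,"x":0,"y":0,"z":0,"ax":0,"ay":0,"az":-1.2}]' >/dev/null &&  python3 chk.py .2; python3 -m crank '[{"jaw":0,"x":0,"y":0,"z":0,"ax":0,"ay":0,"az":0},{"jaw":0,"x":0,"y":0,"z":0,"ax":0,"ay":0,"az":0}]' >/dev/null;  python3 chk.py .2; python3 -c "
from station import readout;print(readout.get_obs()['q'])"
```

```text
t19.95 ang 202.60 tau -0.055 F [ 6.7  0.6 -1.8] xyz [506.  160.2  93.5] w 0.137
t20.07 ang 203.78 tau -0.158 F [ 5.3  0.5 -0.5] xyz [506.  160.2  93.5] w 0.131
t20.20 ang 204.97 tau -0.255 F [ 4.8  1.4 -1.3] xyz [506.  160.2  93.5] w 0.134
t20.45 ang 204.93 tau -0.243 F [ 5.6  0.6 -2.1] xyz [506.  160.2  93.5] w 0.137
[ 0.30386698  0.60812049 -0.94516415  1.9708764   0.63720912  0.89059461
  1.02571271]
```

The open stop has been reached and held, with the torque steady at 0.24 N m at 204.9°. Turning back; the shut stop should come near 112.6°.

```bash

python3 -m crank '[{"jaw":0,"x":0,"y":0,"z":0,"ax":0,"ay":0,"az":3},{"jaw":0,"x":0,"y":0,"z":0,"ax":0,"ay":0,"az":3}]' >/dev/null; python3 chk.py .2 && python3 -m crank '[{"jaw":0,"x":0,"y":0,"z":0,"ax":0,"ay":0,"az":3},{"jaw":0,"x":0,"y":0,"z":0,"ax":0,"ay":0,"az":3},{"jaw":0,"x":0,"y":0,"z":0,"ax":0,"ay":0,"az":3}]' >/dev/null && python3 chk.py .2 && python3 -m crank '[{"jaw":0,"x":0,"y":0,"z":0,"ax":0,"ay":0,"az":3},{"jaw":0,"x":0,"y":0,"z":0,"ax":0,"ay":0,"az":3},{"jaw":0,"x":0,"y":0,"z":0,"ax":0,"ay":0,"az":3}]' >/dev/null && python3 chk.py .2 && python3 -m crank '[{"jaw":0,"x":0,"y":0,"z":0,"ax":0,"ay":0,"az":3},{"jaw":0,"x":0,"y":0,"z":0,"ax":0,"ay":0,"az":3},{"jaw":0,"x":0,"y":0,"z":0,"ax":0,"ay":0,"az":3}]' >/dev/null && python3 chk.py .2 && python3 -m crank '[{"jaw":0,"x":0,"y":0,"z":0,"ax":0,"ay":0,"az":3},{"jaw":0,"x":0,"y":0,"z":0,"ax":0,"ay":0,"az":3},{"jaw":0,"x":0,"y":0,"z":0,"ax":0,"ay":0,"az":3}]' >/dev/null && python3 chk.py .2 && python3 -m crank '[{"jaw":0,"x":0,"y":0,"z":0,"ax":0,"ay":0,"az":3},{"jaw":0,"x":0,"y":0,"z":0,"ax":0,"ay":0,"az":3},{"jaw":0,"x":0,"y":0,"z":0,"ax":0,"ay":0,"az":3}]' >/dev/null && python3 chk.py .2 && python3 -m crank '[{"jaw":0,"x":0,"y":0,"z":0,"ax":0,"ay":0,"az":3},{"jaw":0,"x":0,"y":0,"z":0,"ax":0,"ay":0,"az":3},{"jaw":0,"x":0,"y":0,"z":0,"ax":0,"ay":0,"az":3}]' >/dev/null && python3 chk.py .2 && python3 -m crank '[{"jaw":0,"x":0,"y":0,"z":0,"ax":0,"ay":0,"az":3},{"jaw":0,"x":0,"y":0,"z":0,"ax":0,"ay":0,"az":3},{"jaw":0,"x":0,"y":0,"z":0,"ax":0,"ay":0,"az":3}]' >/dev/null && python3 chk.py .2 && python3 -m crank '[{"jaw":0,"x":0,"y":0,"z":0,"ax":0,"ay":0,"az":3},{"jaw":0,"x":0,"y":0,"z":0,"ax":0,"ay":0,"az":3},{"jaw":0,"x":0,"y":0,"z":0,"ax":0,"ay":0,"az":3}]' >/dev/null && python3 chk.py .2
```

```text
t20.70 ang 198.87 tau 0.032 F [ 5.1 -0.2 -1.4] xyz [506.1 160.1  93.5] w 0.135
t21.07 ang 189.87 tau 0.098 F [ 5.7 -0.5 -0.6] xyz [506.1 160.   93.5] w 0.132
t21.45 ang 180.87 tau 0.023 F [ 5.9 -0.4 -0.9] xyz [506.1 159.8  93.5] w 0.141
t21.82 ang 171.86 tau 0.076 F [ 4.9 -1.2 -0.9] xyz [506.1 159.7  93.5] w 0.137
t22.20 ang 162.85 tau 0.033 F [ 5.4 -1.3 -0.9] xyz [506.1 159.6  93.5] w 0.138
t22.57 ang 153.85 tau 0.009 F [ 6.  -2.2  0.7] xyz [506.1 159.5  93.5] w 0.137
t22.95 ang 144.84 tau 0.024 F [ 4.8 -1.7  0.9] xyz [506.  159.3  93.5] w 0.137
t23.32 ang 135.84 tau 0.068 F [ 4.2 -3.3  1.1] xyz [505.9 159.2  93.5] w 0.138
t23.70 ang 126.83 tau 0.036 F [ 4.3 -2.5  2.1] xyz [505.8 159.1  93.5] w 0.141
```

```bash

python3 -m crank '[{"jaw":0,"x":0,"y":0,"z":0,"ax":0,"ay":0,"az":3},{"jaw":0,"x":0,"y":0,"z":0,"ax":0,"ay":0,"az":3}]' >/dev/null; python3 chk.py .18 && python3 -m crank '[{"jaw":0,"x":0,"y":0,"z":0,"ax":0,"ay":0,"az":1.5},{"jaw":0,"x":0,"y":0,"z":0,"ax":0,"ay":0,"az":1.5}]' >/dev/null; python3 chk.py .18 && python3 -m crank '[{"jaw":0,"x":0,"y":0,"z":0,"ax":0,"ay":0,"az":1.5}]' >/dev/null && python3 chk.py .18 && python3 -m crank '[{"jaw":0,"x":0,"y":0,"z":0,"ax":0,"ay":0,"az":1.2}]' >/dev/null && python3 chk.py .18 && python3 -m crank '[{"jaw":0,"x":0,"y":0,"z":0,"ax":0,"ay":0,"az":1.2}]' >/dev/null && python3 chk.py .18 && python3 -m crank '[{"jaw":0,"x":0,"y":0,"z":0,"ax":0,"ay":0,"az":1.2}]' >/dev/null && python3 chk.py .18 && python3 -m crank '[{"jaw":0,"x":0,"y":0,"z":0,"ax":0,"ay":0,"az":1.2}]' >/dev/null && python3 chk.py .18 && python3 -m crank '[{"jaw":0,"x":0,"y":0,"z":0,"ax":0,"ay":0,"az":1.2}]' >/dev/null && python3 chk.py .18 && python3 -m crank '[{"jaw":0,"x":0,"y":0,"z":0,"ax":0,"ay":0,"az":1.2}]' >/dev/null && python3 chk.py .18
```

```text
t23.95 ang 120.83 tau 0.041 F [ 4.2 -3.5  2.8] xyz [505.7 159.1  93.5] w 0.133
t24.20 ang 117.89 tau 0.028 F [ 4.3 -3.3  2.7] xyz [505.7 159.1  93.5] w 0.136
t24.32 ang 116.38 tau 0.024 F [ 4.1 -2.4  3.4] xyz [505.7 159.   93.5] w 0.137
t24.45 ang 115.19 tau 0.072 F [ 5.  -3.1  3.6] xyz [505.6 159.1  93.5] w 0.136
t24.57 ang 113.99 tau 0.084 F [ 3.1 -3.8  3.5] xyz [505.6 159.1  93.5] w 0.135
t24.70 ang 112.79 tau 0.104 F [ 4.  -3.5  4.4] xyz [505.6 159.1  93.5] w 0.137
t24.82 ang 111.59 tau 0.039 F [ 3.  -3.7  3.9] xyz [505.6 159.   93.5] w 0.134
t24.95 ang 110.40 tau 0.124 F [ 3.  -3.6  4.1] xyz [505.6 159.   93.5] w 0.138
t25.07 ang 109.22 tau 0.300 F [ 2.8 -4.4  4. ] xyz [505.6 159.   93.5] w 0.135
```

At the shut stop: 0.30 N m at 109.2°, a 94-95° sweep. I'll ease the wind-up, open the jaws and rise.

```bash

python3 -m crank '[{"jaw":0,"x":0,"y":0,"z":0,"ax":0,"ay":0,"az":-1},{"jaw":0,"x":0,"y":0,"z":0,"ax":0,"ay":0,"az":-1}]' >/dev/null; python3 chk.py .2; python3 -m crank '[{"jaw":20,"x":0,"y":0,"z":0,"ax":0,"ay":0,"az":0},{"jaw":30,"x":0,"y":0,"z":0,"ax":0,"ay":0,"az":0},{"jaw":45,"x":0,"y":0,"z":0,"ax":0,"ay":0,"az":0},{"jaw":45,"x":0,"y":0,"z":0,"ax":0,"ay":0,"az":0}]' >/dev/null; python3 chk.py .2; python3 -m crank '[{"jaw":45,"x":0,"y":0,"z":-10,"ax":0,"ay":0,"az":0},{"jaw":45,"x":0,"y":0,"z":-30,"ax":0,"ay":0,"az":0},{"jaw":45,"x":0,"y":0,"z":-35,"ax":0,"ay":0,"az":0},{"jaw":45,"x":0,"y":0,"z":-35,"ax":0,"ay":0,"az":0},{"jaw":45,"x":0,"y":0,"z":-30,"ax":0,"ay":0,"az":0},{"jaw":45,"x":0,"y":0,"z":0,"ax":0,"ay":0,"az":0}]' >/dev/null; python3 chk.py .2
python3 - <<'E'
from station import eyes
import cv2,numpy as np
from loc import *
c=eyes.calibration("wrist"); p,d=eyes.read_camera("wrist")
cv2.imwrite("pics/w3.png",p[...,::-1])
W,ok=cloud(p,d,c); near=np.hypot(W[...,0]-.506,W[...,1]-.1606)<.04
m=ok&near&(W[...,2]>.1)&(W[...,2]<.130); print(cv2.minAreaRect((W[m][:,:2]*1000).astype(np.float32)),pca(W[m]))
v,u=np.mgrid[:384,:512]
n=ok&(W[...,2]>.046)&(W[...,2]<.06)&(W[...,0]<.485)&(W[...,0]>.42)&(abs(W[...,1]-.14)<.03); print("noz",n.sum(),pca(W[n]) if n.sum()>9 else "")
p,d=eyes.read_camera("top"); q=np.load("top.npz"); cv2.imwrite("pics/top1.png",np.vstack([x[90:270,90:440,::-1] for x in (q["p"],p)]))
E
```

```text
t25.32 ang 111.27 tau 0.127 F [ 3.9 -3.6  3.6] xyz [505.6 159.   93.5] w 0.135
t25.82 ang 111.26 tau -0.027 F [-0.5 -0.5 -1.2] xyz [505.2 159.7  93.1] w 0.450
t26.57 ang 111.25 tau -0.010 F [ 1.3  0.4 -0.4] xyz [507.  160.4 236.4] w 0.451
((505.8445739746094, 160.64134216308594), (11.854466438293457, 61.356773376464844), 21.697912216186523) (array([0.50501439, 0.16312781]), np.float64(111.97682552480907))
noz 526 (array([0.45885307, 0.14207194]), np.float64(-158.364373704808))
```

View pics/w3.png

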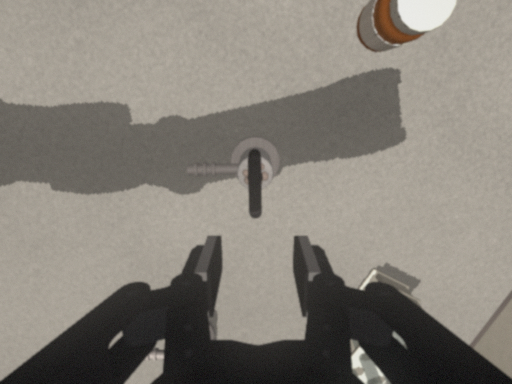

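View pics/top1.png

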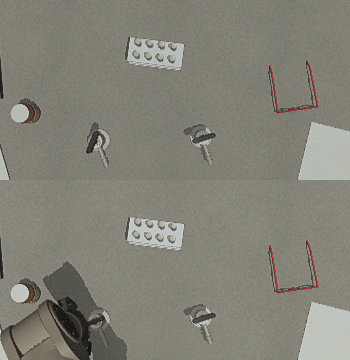

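The wrist view shows the bar at columns 250-260, rows 150-215, square to the nozzle (tip at about (190,170)). The fingers are clear above it. In the before/after top views the rack, the jar, the spectacles and the other tap have not moved.

```bash
python3 -c "
from station import readout,ticket
o=readout.get_obs();print(o['t'],o['contact_force'],abs(o['joint_vel']).max());print(ticket.hand_in())"
```

```text
26.675 [ 0.09839443 -0.63488651  0.00516245] 0.02107294217680745
the job is handed in; nothing more can be done
None
```

The seized tap is free; I turned it fully open once, then fully shut, let go and handed the job in at 26.7 s. The hand-in reports no verdict.

- **Breaking free:** I rocked the handle between alternating bindings on the open, shut and open sides. On the way back after the third, the drag fell from about 0.15 to 0.05 N m. The highest torque I read at any binding was 0.37 N m (limit 0.6 N m). I could not read the stem's wind-up directly.
- **Open stop:** it was reached at a handle angle of about 202.6°, with the torque holding at 0.24 N m for 0.25 s.
- **Shut stop:** it was reached at 0.30 N m. I eased the wind-up before opening the jaws.
- **Last checks:** the released bar is at 111.7–112.0°. The nozzle lies at 201.6°, so the bar is square to it and the valve reads shut to within about 0.01 rad. The gripper is clear, about 114 mm above the handle, and the contact force is near zero.
- **Other objects:** in the before and after top views the other tap, rack, jar and spectacles look unmoved. I judged that by eye and did not measure it.
- **Failed or disagreed:** my first three move commands were refused because every row needs all its keys, and nothing moved. The torque reading had about 0.05 N m of noise. While the tap was seized it also showed about 0.15 N m of drag, against the 0.05 N m stated.

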